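Build a closed stack of gauge carriers on the dock

ROBOT

A 6-joint arm with a two-finger parallel gripper is mounted at the origin on a cart in front of the work surface, level with it; the furniture and walls round the work are solid. World frame = base frame: x ahead of the robot, y to its left, z up, the work surface at z = 0. Lengths are in m, angles in rad, forces in N, time in s.
With the tool pointing down it reaches from about 0.25 to 0.775 m from the base axis. Payload 4 kg.
Tool frame: the origin (TCP) lies midway between the tips of the shut fingers; the grasp point (between the pads) lies 19 mm behind it; z points along the fingers, y is the line along which they close (so a half turn about z gives the same grasp; the last joint's range is limited). The gripper opens to 85 mm and grips with 20 to 120 N. Pads are 22 mm wide; open, the fingers measure 114 mm over their backs; the gripper's body (76 mm by 85 mm) begins 54 mm behind the grasp point. The pads swing forward as they close: fully open they stand 13 mm farther back than shut.
Start: joints at [1.053, 0.087, 1.371, -0, 1.684, -0.103], TCP at [0.222, 0.503, 0.231] pointing down, gripper open.
Joint ranges: [-3.1, 3.1], [-0.76, 2.03], [0.27, 2.55], [-1.08, 4.22], [0.17, 2.65], [-2.57, 2.57]. Speed limits (rad/s): [2.79, 2.79, 3.14, 3.14, 3.14, 3.14].

INTERFACE

Orientations are given as a unit quaternion [w, x, y, z].
In Python, from plant import manip, vision, order gives the robot as it stands.
- The arm moves only by the tool drive_tool, never from a script. Its argument "motion" is a list of rows, each an object with "translation": the shift along the tool's x, y, z in units of 50 mm (1.0 is 50 mm), a list of three; "spin": the turn about the tool's z in rad. A call has 1 to 8 rows; each row shifts and turns the commanded pose from where the row before left it, along the tool's axes as they then stand; what a row does not reach is not made up. A row lasts 1/10 s, in which the tool goes at most 50 mm and 8.59 degrees, less where a joint would pass 70% of its speed; a pose out of reach is approached as far as the arm can. A call is refused whole if a number of a shift passes 1 or a number of a turn 0.15, either way. A call with a gripper value outside its range is refused whole. "gripper" is the closure, from 0 (fully open) to 1 (shut), set as the call begins (left out, the last holds). The fingers move at their own pace and stop on an object; "squeeze" is the grip in N (left out, the last holds). Time passes only in rows, so rows that do not move let the fingers close. It gives the time, the measured TCP pose, the force, the opening and the grip force at its end, in the units of the state.
- manip.observe(): the state, without advancing time (a new reading comes with each control period).
- vision.camera(name): name is "scene" or "side" or "wrist"; returns a dict with "image" (480x640x3 uint8, red, green, blue), "fovy" (degrees; the focal length in pixels is half the picture's height over the tangent of half this angle, whatever the lens; pixels are square), "cx", "cy" (the principal point, pixels), "distortion" ([k1, k2, p1, p2, k3] as OpenCV has them; the pictures are not rectified), "rvec" (rotation vector, rad) and "tvec" (3), from world to camera coordinates, as OpenCV has them. Camera axes: x right, y down, z forward; pixel columns grow to the right and rows downward; lengths in m; the calibration is good to about 2 mm. A picture is of the moment at which its call begins. There is no depth.
- order.job_done(): hands the job in; it is judged then, once.
The state is a dict: "t": time; "joint_pos": joint angles; "dq": joint speeds; "joint_torque": joint torques, N m; "tool_pos": TCP position; "tool_rot": TCP orientation; "ft_force": force on the tool from outside, world axes, zero at the start; "moment": the same for the moment, N m; "width": finger opening in m; "finger_force": force on a finger pad.
Only numpy, scipy, OpenCV 4.12 (cv2) and the standard library are available. Lean on these libraries where they do the work, as an engineer would, in place of code of your own. Each camera call takes 0.05 s, during which the arm holds its last target. There are 200 camera calls.

TASK

Lift the lid off the dock and set it aside on a clear patch of the worktop, then stack the tall carrier on the dock, the low carrier from the sloped rest on top of it, and the lid on top of that, with the chamfered corners of each matched to those below so that every skirt sits fully home over the piece underneath. Leave the stack released, and do not displace the other loose things on the worktop.

Things in the scene. Friction and masses are not known exactly. Their poses are not given: they have to be found in the camera images.
- dock_top (a point): Dock, fixed (place and turn vary): dark steel block 92 x 60 mm, 26 mm high to its flat shoulder, foot flange 120 x 50 x 8 mm; the lid covers it at the start. Point: centre of the shoulder. x: along the 92 mm to the end whose two corners have 12 mm chamfers (the other end is square), z up. On the shoulder a neck 7 mm high, same outline set in 4.2 mm, tapering over its top 4 mm to 6.5 mm.
- lid_c (a point): Lid: aluminium, 0.14 kg, outline as the dock, 18 mm high, flat top without a neck; on it a black bar 44 (along x) x 12 x 14 mm to grip. Point: on the centre line 9 mm above its lower rim and 9 mm below its top face. x to the chamfered end, z up. Hollow below: skirt 9 mm deep, wall 3 mm, 1.2 mm play each side of a neck; seated, the rim rests on the shoulder below. Starts seated on the dock.
- tall_c (a point): Tall carrier: aluminium block, outline, shoulder and neck as the dock's, skirt as the lid's; 34 mm high to the shoulder, 41 mm with the neck, 0.25 kg. Flat on the worktop at the left, turned up to 110 degrees either way. Point: on the centre line 20 mm above its lower rim. x along the 92 mm to the chamfered end, z up. Grasp across the 60 mm width. Seated, the point is 20 mm above dock_top.
- low_c (a point): Low carrier: as the tall one but 24 mm to the shoulder, 31 mm with the neck, 0.18 kg. It lies on the sloped rest, tilted 35 degrees, top facing up and to the robot, chamfered end uppermost, the other against the lip. Point: on the centre line 15 mm above its lower rim. x to the chamfered end, z out of its top. Its 60 mm width is level; grasp across it. Seated, 29 mm above tall_c.
- rest_board (a point): Sloped rest, fixed grey stand (place and turn vary): board 104 x 58 x 8 mm at 35 degrees on webs and a base 110 x 58 mm; its upper end, 80 mm high, is away from the robot; a lip 46 mm wide stands 10 mm out of its lower end. Carriers overhang the board's sides by 1 mm. Point: centre of the board's face, 50 mm above the worktop. x level, pointing uphill; z up.
- ring_gauge: Bystander, loose: steel ring 52 mm across, 18 mm high. Origin: centre of its underside.
- flange: Bystander, loose: turned flange 57 mm across, 24 mm high. Origin: centre of its underside.
- magnet_base: Bystander, loose: small black magnetic base, 48 x 50 mm, 51 mm high. Origin: centre of its underside.
- loupe: Bystander, loose: black eye loupe 34 mm across, 30 mm high. Origin: centre of its underside.
- bearing_loose: Bystander, loose: ball bearing 35 mm across, 11 mm high. Origin: centre of its underside.
- gauge_block: Bystander, loose: steel gauge block standing on edge, 19 x 36 mm, 30 mm high. Origin: centre of its underside.
- toggle_clamp: Toggle clamp fixture, always fixed at [0.51, 0.15] m: 113 mm along x, 162 mm along y, 66 mm high. Origin: middle of its underside.
- parts_tray: Blue parts tray with bolts, always fixed at [0.37, 0.10] m: 80 x 107 mm, 22 mm high. Origin: centre of its underside.
- ref_sphere_stand: Black stand, always fixed at [0.68, -0.40] m: 83 mm across, 187 mm high. Origin: centre of its underside. Other fixed things stand only beyond these, at x over 0.71 m (vice 47 mm high at [0.76, 0.18] m, drawer chest, small things).
Not all that is in view belongs to the job. Leave any yellow look-alike of the part that bears lid_c alone. What is shaped like the part that bears tall_c but pink is not meant.

How it is judged:
By the outcome, as a careful person would: the job done as asked, in the order asked, and still so for the second after the job is handed in, with the robot touching nothing.
It also fails if it takes over 72 s, if anything falls off the work surface, if the arm or the gripper's body presses on something with over 40 N, if the wrist force passes 120 N, or if a joint passes its speed limit or range.

## Working session

There is one attempt and no reset: what is moved stays moved. The work goes in short steps, Python scripts to look and compute and a tool call to move; the robot and the scene stay as the last step left them, time stands still between calls to the robot, and variables do not carry over. Pictures are saved under pics/ and viewed, at most 10 in all, crops included, and the job is handed in when it is done.

Besides the shell and the picture viewer there is one more tool, called after "Call:" by a JSON object that holds its "name" and its "arguments". drive_tool: Moves the arm, as the interface text tells. Its arguments: {"type":"object","properties":{"motion":{"type":"array","items":{"type":"object","properties":{"translation":{"type":"array","items":{"type":"number"}},"spin":{"type":"number"}}}},"gripper":{"type":"number"},"squeeze":{"type":"number"}},"required":["motion"]}

```bash
mkdir -p pics; ls
cat > h.py <<'E'
import numpy as np, cv2
from plant import manip, vision, order
def shot(n,f=None):
    c=vision.camera(n)
    fl=240/np.tan(np.radians(c['fovy'])/2)
    c['K']=np.array([[fl,0,c['cx']],[0,fl,c['cy']],[0,0,1.]]);c['D']=np.array(c['distortion'],float)
    c['R']=cv2.Rodrigues(np.array(c['rvec'],float))[0];c['t']=np.array(c['tvec'],float).ravel()
    if f: cv2.imwrite(f,c['image'][:,:,::-1])
    return c
def ray(c,uv):
    u=cv2.undistortPoints(np.array(uv,float).reshape(-1,1,2),c['K'],c['D']).reshape(-1,2)
    d=np.c_[u,np.ones(len(u))]@c['R']
    return -c['R'].T@c['t'],d
def onz(c,uv,z):
    o,d=ray(c,uv); return o+d*((z-o[2])/d[:,2])[:,None]
def proj(c,P): return cv2.projectPoints(np.array(P,float).reshape(-1,1,3),np.array(c['rvec'],float),c['t'],c['K'],c['D'])[0].reshape(-1,2)
E
python3 - <<'E'
from h import *
import pickle
np.set_printoptions(precision=4,suppress=True)
print(manip.observe())
for n in ['scene','side','wrist']:
    c=shot(n,f'pics/{n}0.png'); pickle.dump(c,open(f'{n}0.pkl','wb')); print(n,-c['R'].T@c['t'],c['K'][0,0],c['D'])
E
```

```text
pics
{'t': 0.0, 'joint_pos': array([ 1.0529,  0.088 ,  1.3723,  0.    ,  1.6836, -0.1031]), 'dq': array([-0.0012, -0.0012,  0.    ,  0.001 , -0.0003,  0.0007]), 'joint_torque': array([ -0.0007, -35.1869, -31.3268,  -0.0001,   0.0109,   0.    ]), 'tool_pos': array([0.2214, 0.5029, 0.2301]), 'tool_rot': array([-0.0004,  0.2059,  0.9786, -0.0011]), 'ft_force': array([-0.2132, -0.3573,  0.01  ]), 'moment': array([ 0.0074, -0.004 , -0.0169]), 'finger_force': 0.0, 'width': 0.08532030390244029}
scene [-0.4067 -0.6492  0.6443] 518.137266040134 [0.0015 0.     0.     0.     0.    ]
side [-0.2206 -0.109   1.1391] 453.5331693607941 [-0.099  0.     0.     0.     0.   ]
wrist [0.1541 0.5329 0.3732] 402.37381718286434 [-0.0625  0.      0.      0.      0.    ]
```

View pics/scene0.png

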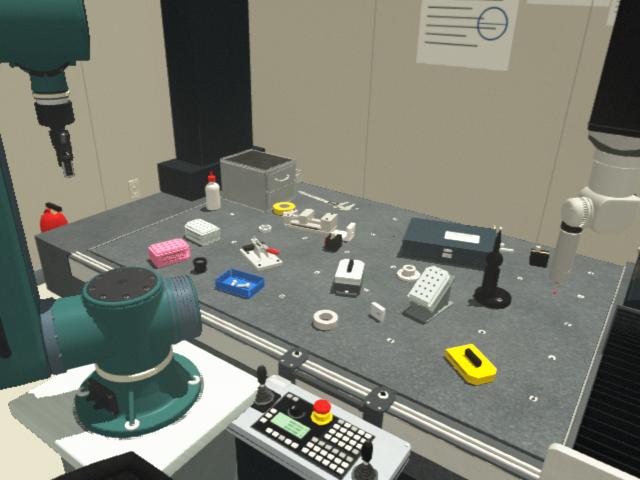

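View pics/side0.png

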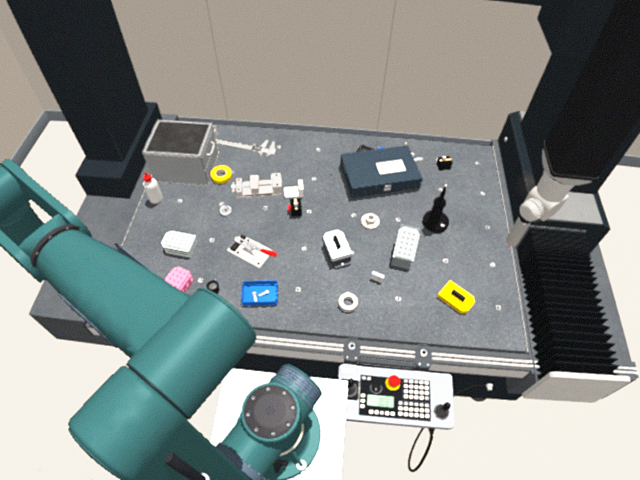

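View pics/wrist0.png

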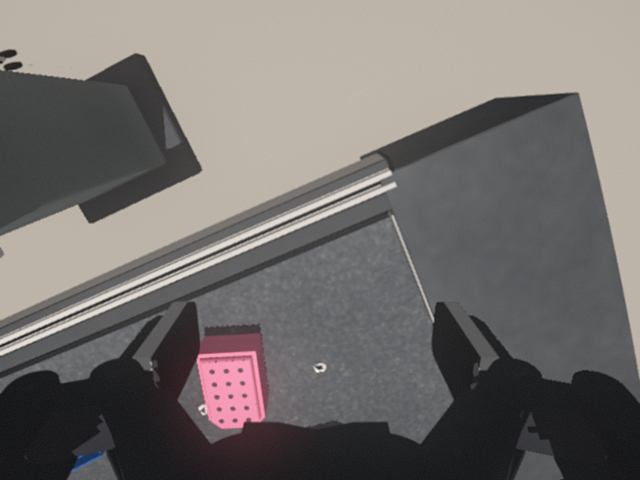

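Scene: lid on dock about (349,276), low carrier on the rest (430,288), yellow look-alike (470,364). Side: tall carrier (180,244), pink look-alike (177,280), lid (338,247), low carrier (405,245). Bystanders in side: ring (348,302), gauge block (377,277), flange (371,221), loupe (212,287), magnet base (295,207) and bearing (225,210). The wrist view shows only the pink block.

Run:
```python
from h import *
import pickle
np.set_printoptions(precision=4,suppress=True)
c=pickle.load(open('side0.pkl','rb'))
for n,uv,z in [('lid',(338,245),.044),('tall',(180,242),.04),('low',(406,243),.065),('ring',(348,302),.01),('flange',(371,221),.01),('mag',(295,207),.02),('loupe',(212,287),.015),('bear',(225,210),.005),('gb',(377,277),.015),('pink',(178,279),.03),('yellow',(457,296),.02)]:
    print(n,onz(c,uv,z)[0])
w=pickle.load(open('wrist0.pkl','rb'))
from scipy.spatial.transform import Rotation as Ro
s=manip.observe();q=s['tool_rot'];T=Ro.from_quat([*q[1:],q[0]]).as_matrix()
print('T',T);print('cam in tool',T.T@(-w['R'].T@w['t']-s['tool_pos']));print('cam axes in tool (cols x,y,z)',T.T@w['R'].T)
```

```text
lid [ 0.5325 -0.1036  0.044 ]
tall [0.4958 0.3628 0.04  ]
low [ 0.5461 -0.2994  0.065 ]
ring [ 0.3671 -0.1456  0.01  ]
flange [ 0.6581 -0.1999  0.01  ]
mag [0.6802 0.0432 0.02  ]
loupe [0.3705 0.2402 0.015 ]
bear [0.6562 0.2671 0.005 ]
gb [ 0.4532 -0.2235  0.015 ]
pink [0.3771 0.3381 0.03  ]
yellow [ 0.4113 -0.4502  0.02  ]
T [[-0.9152  0.403  -0.0008]
 [ 0.403   0.9152 -0.0015]
 [ 0.0001 -0.0017 -1.    ]]
cam in tool [ 0.0737 -0.0001 -0.1428]
cam axes in tool (cols x,y,z) [[-0.0007 -0.9571 -0.2899]
 [ 1.     -0.0007  0.0001]
 [-0.0003 -0.2899  0.9571]]
```

Call:
{"name": "drive_tool", "arguments": {"motion": [{"translation": [0, 0, 0], "spin": -0.138}, {"translation": [0, 0, 0], "spin": -0.138}, {"translation": [0, 0, 0], "spin": -0.138}, {"translation": [-0.389, -0.754, 0], "spin": 0}, {"translation": [-0.389, -0.754, 0], "spin": 0}, {"translation": [-0.389, -0.754, 0], "spin": 0}, {"translation": [-0.389, -0.754, 0], "spin": 0}, {"translation": [-0.389, -0.754, 0], "spin": 0}], "gripper": 0, "squeeze": 40}}

```text
t: 0.95
tool_pos: [0.319, 0.3132, 0.231]
tool_rot: [-0.0, 0.0, 1.0, -0.0]
ft_force: [0.7, 0.2, 0.6]
width: 0.0854
finger_force: 0.0
```

Call:
{"name": "drive_tool", "arguments": {"motion": [{"translation": [-0.389, -0.754, 0], "spin": 0}, {"translation": [-0.389, -0.754, 0], "spin": 0}, {"translation": [-0.389, -0.754, 0], "spin": 0}, {"translation": [-0.389, -0.754, 0], "spin": 0}, {"translation": [-0.389, -0.754, 0], "spin": 0}, {"translation": [-0.389, -0.754, 0], "spin": 0}, {"translation": [-0.389, -0.754, 0], "spin": 0}, {"translation": [-0.389, -0.754, 0], "spin": 0}]}}

```text
t: 1.75
tool_pos: [0.4744, 0.0114, 0.2311]
tool_rot: [-0.0, 0.001, 1.0, 0.0]
ft_force: [0.3, 0.7, 0.0]
width: 0.0854
finger_force: 0.0
```

Call:
{"name": "drive_tool", "arguments": {"motion": [{"translation": [-0.389, -0.754, 0], "spin": 0}, {"translation": [-0.389, -0.754, 0], "spin": 0}, {"translation": [-0.389, -0.754, 0], "spin": 0}, {"translation": [0, 0, 0], "spin": 0}, {"translation": [0, 0, 0], "spin": 0}]}}

```text
t: 2.25
tool_pos: [0.5322, -0.1007, 0.2303]
tool_rot: [-0.001, 0.001, 1.0, 0.001]
ft_force: [0.5, 0.0, -0.1]
width: 0.0861
finger_force: 0.0
```

Run:
```python
from h import *
import pickle
c=shot('wrist','pics/w1.png'); pickle.dump(c,open('w1.pkl','wb')); print(manip.observe())
```

```text
{'t': 2.3, 'joint_pos': array([-2.90562854e-01,  6.90101124e-02,  1.39130117e+00,  6.30001881e-04,
        1.68278528e+00, -1.86014830e+00]), 'dq': array([ 0.02388197, -0.02171912,  0.00856545, -0.00127182, -0.00048171,
       -0.00148711]), 'joint_torque': array([-7.45257866e-01, -3.36956584e+01, -3.14136887e+01, -5.85171569e-02,
       -3.75531125e-02, -1.23608384e-03]), 'tool_pos': array([ 0.53203673, -0.09980419,  0.23075384]), 'tool_rot': array([-6.31059712e-04,  5.70474059e-04,  9.99999506e-01,  5.14978496e-04]), 'ft_force': array([-0.57573468, -0.63722145,  0.33689909]), 'moment': array([0.0560924 , 0.04894538, 0.01562436]), 'finger_force': 0.0, 'width': 0.08536933088940675}
```

View pics/w1.png

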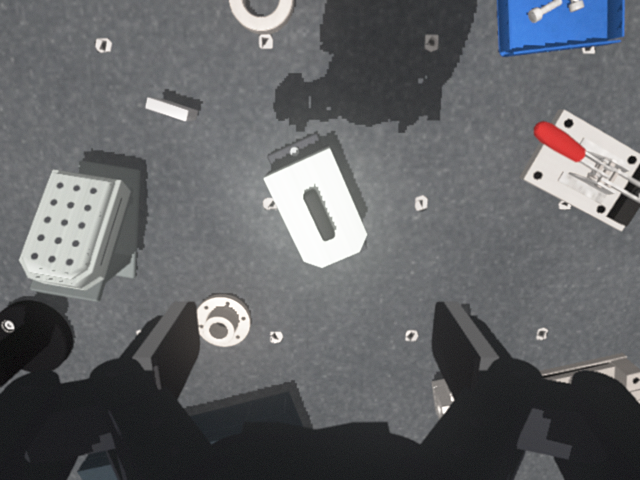

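The lid with its bar is at (318,210), chamfered end toward the lower right. The low carrier on the rest is at (75,225), chamfered end down the image (away from the robot). The gauge block is at (167,108), the flange at (222,320), and the ring at the top (262,8).

```bash
cat >> h.py <<'E'
def mask(c,roi,thr,ch=None):
    g=c['image'].min(2) if ch is None else ch
    m=np.zeros(g.shape,np.uint8);x0,y0,x1,y1=roi
    m[y0:y1,x0:x1]=(g[y0:y1,x0:x1]>thr)*255
    cs,_=cv2.findContours(m,cv2.RETR_CCOMP,cv2.CHAIN_APPROX_NONE)
    return max(cs,key=cv2.contourArea).reshape(-1,2)
def rect(P):
    "min-area rectangle of world xy points (mm): centre, size, angle of long side deg"
    (x,y),(w,h),a=cv2.minAreaRect((P[:,:2]*1000).astype(np.float32))
    if w<h: w,h,a=h,w,a+90
    return np.array([x,y]),w,h,(a+90)%180-90
E
python3 - <<'E'
from h import *
import pickle
np.set_printoptions(precision=4,suppress=True)
c=pickle.load(open('w1.pkl','rb'))
print([c['image'][p[1],p[0]].tolist() for p in [(290,190),(350,240),(275,205),(262,180),(362,225),(320,215)]])
for thr in (170,200,225):
    k=mask(c,(250,140,375,275),thr); P=onz(c,k,.044); print(thr,rect(P),cv2.approxPolyDP(k.reshape(-1,1,2),4,True).reshape(-1,2).tolist())
# bar: dark inside
k=mask(c,(295,180,345,248),160,255-c['image'].max(2)); P=onz(c,k,.058); print('bar',rect(P),cv2.approxPolyDP(k.reshape(-1,1,2),2,True).reshape(-1,2).tolist())
# low
k=mask(c,(10,160,140,305),120);print('low',cv2.approxPolyDP(k.reshape(-1,1,2),3,True).reshape(-1,2).tolist())
E
```

```text
[[253, 253, 252], [250, 251, 249], [234, 231, 227], [138, 140, 141], [241, 244, 239], [111, 113, 109]]
170 (array([ 542.2749, -102.2926]), 92.60572052001953, 70.28753662109375, 24.08052635192871) [[329, 148], [263, 178], [272, 196], [263, 200], [263, 206], [278, 209], [302, 259], [320, 267], [358, 252], [366, 236]]
200 (array([ 542.2492, -102.0696]), 92.14717864990234, 69.25396728515625, 24.011491775512695) [[329, 149], [264, 178], [272, 196], [264, 206], [275, 202], [303, 260], [321, 267], [359, 251], [366, 235]]
225 (array([ 542.2697, -102.1605]), 91.50740051269531, 69.16293334960938, 23.88924217224121) [[329, 149], [264, 178], [273, 197], [264, 200], [264, 206], [275, 201], [303, 260], [319, 266], [358, 251], [366, 234]]Traceback (most recent call last):
  File "<stdin>", line 9, in <module>
  File "h.py", line 22, in mask
    return max(cs,key=cv2.contourArea).reshape(-1,2)
           ~~~^^^^^^^^^^^^^^^^^^^^^^^^
ValueError: max() iterable argument is empty
```

```bash
sed -i 's/^    cs,_=cv2/    m=cv2.morphologyEx(m,cv2.MORPH_OPEN,np.ones((9,9),np.uint8)) if op else m\n    cs,_=cv2/; s/def mask(c,roi,thr,ch=None)/def mask(c,roi,thr,ch=None,op=1)/' h.py
python3 - <<'E'
from h import *
import pickle
np.set_printoptions(precision=4,suppress=True)
c=pickle.load(open('w1.pkl','rb'))
for thr in (180,215):
    k=mask(c,(250,140,375,275),thr); P=onz(c,k,.044); print(thr,rect(P),cv2.approxPolyDP(k.reshape(-1,1,2),4,True).reshape(-1,2).tolist())
k=mask(c,(295,180,345,248),75,255-c['image'].max(2)); P=onz(c,k,.058); print('bar',rect(P))
for t in(120,150,190,220):
    k=mask(c,(10,160,140,305),t);print('low',t,cv2.approxPolyDP(k.reshape(-1,1,2),3,True).reshape(-1,2).tolist())
im=c['image'][150:310,0:160][:,:,::-1]; cv2.imwrite('pics/lowcrop.png',cv2.resize(im,None,fx=4.5,fy=3.7,interpolation=cv2.INTER_CUBIC)[:600])
E
```

```text
180 (array([540.6005, -98.4764]), 92.44669342041016, 61.79527282714844, 24.019298553466797) [[330, 151], [266, 177], [275, 208], [302, 259], [317, 266], [358, 252], [365, 238]]
215 (array([540.5052, -98.2784]), 91.73973083496094, 60.76506805419922, 23.97740936279297) [[320, 152], [268, 176], [267, 186], [303, 260], [326, 265], [357, 252], [364, 229], [331, 152]]
bar (array([537.6287, -96.8422]), 45.566978454589844, 14.384243965148926, 23.309526443481445)
low 120 [[51, 170], [20, 263], [27, 278], [33, 280], [32, 290], [95, 300], [98, 282], [82, 284], [91, 274], [91, 266], [86, 264], [96, 262], [116, 188], [111, 187], [111, 180]]
low 150 [[51, 174], [25, 241], [21, 264], [28, 277], [38, 275], [40, 282], [49, 282], [51, 277], [53, 285], [78, 287], [108, 182], [79, 178], [80, 189], [74, 191], [77, 176], [63, 176], [59, 189], [59, 174]]
low 190 [[64, 177], [63, 188], [47, 184], [45, 198], [54, 197], [58, 203], [51, 206], [49, 200], [41, 200], [39, 215], [49, 215], [52, 220], [45, 224], [42, 219], [34, 219], [32, 233], [43, 233], [45, 239], [39, 242], [36, 235], [28, 235], [26, 251], [36, 251], [39, 256], [30, 260], [29, 255], [21, 255], [21, 263], [28, 275], [38, 275], [41, 267], [40, 278], [48, 278], [51, 264], [47, 257], [53, 254], [53, 279], [71, 282], [71, 274], [63, 273], [64, 261], [71, 257], [74, 265], [82, 265], [96, 222], [96, 212], [86, 212], [83, 206], [89, 203], [92, 209], [100, 209], [102, 195], [88, 192], [89, 179], [81, 179], [81, 189], [74, 192], [73, 177]]Traceback (most recent call last):
  File "<stdin>", line 9, in <module>
  File "h.py", line 23, in mask
    return max(cs,key=cv2.contourArea).reshape(-1,2)
           ~~~^^^^^^^^^^^^^^^^^^^^^^^^
ValueError: max() iterable argument is empty
```

Call:
{"name": "drive_tool", "arguments": {"motion": [{"translation": [-0.17, 0.03, 0], "spin": 0}, {"translation": [0, 0, 0.9], "spin": -0.14}, {"translation": [0, 0, 0.9], "spin": -0.14}, {"translation": [0, 0, 0.9], "spin": -0.139}, {"translation": [0, 0, 0.6], "spin": 0}, {"translation": [0, 0, 0.2], "spin": 0}, {"translation": [0, 0, 0.16], "spin": 0}, {"translation": [0, 0, 0], "spin": 0}]}}

```text
t: 3.1
tool_pos: [0.5415, -0.0981, 0.049]
tool_rot: [0.001, -0.208, 0.978, -0.0]
ft_force: [-0.4, 0.6, -0.0]
width: 0.0853
finger_force: 0.0
```

Call:
{"name": "drive_tool", "arguments": {"motion": [{"translation": [0, 0, 0], "spin": 0}, {"translation": [0, 0, 0], "spin": 0}, {"translation": [0, 0, 0], "spin": 0}, {"translation": [0, 0, 0], "spin": 0}, {"translation": [0, 0, 0], "spin": 0}, {"translation": [0, 0, 0], "spin": 0}, {"translation": [0, 0, 0], "spin": 0}, {"translation": [0, 0, 0], "spin": 0}], "gripper": 1, "squeeze": 50}}

```text
t: 3.9
tool_pos: [0.5411, -0.0985, 0.0489]
tool_rot: [0.0, -0.208, 0.978, 0.0]
ft_force: [-1.0, 2.3, 5.4]
width: 0.0101
finger_force: 51.5
```

Call:
{"name": "drive_tool", "arguments": {"motion": [{"translation": [0, 0, -0.2], "spin": 0}, {"translation": [0, 0, -0.5], "spin": 0}, {"translation": [0, 0, -0.9], "spin": 0}, {"translation": [0.549, 0.498, 0], "spin": 0}, {"translation": [0.549, 0.498, 0], "spin": 0}, {"translation": [0.549, 0.498, 0], "spin": 0}, {"translation": [0.549, 0.498, 0], "spin": 0}, {"translation": [0.548, 0.5, 0], "spin": 0}]}}

```text
t: 4.7
tool_pos: [0.3633, -0.0401, 0.128]
tool_rot: [-0.0, -0.207, 0.978, -0.0]
ft_force: [-0.2, 0.4, -1.2]
width: 0.0106
finger_force: 50.8
```

Call:
{"name": "drive_tool", "arguments": {"motion": [{"translation": [0, 0, 0.8], "spin": 0}, {"translation": [0, 0, 0.7], "spin": 0}, {"translation": [0, 0, 0.3], "spin": 0}, {"translation": [0, 0, 0], "spin": 0}, {"translation": [0, 0, 0], "spin": 0}]}}

```text
t: 5.2
tool_pos: [0.3651, -0.0406, 0.0387]
tool_rot: [0.0, -0.208, 0.978, -0.0]
ft_force: [0.0, 0.2, -1.1]
width: 0.0103
finger_force: 50.8
```

Call:
{"name": "drive_tool", "arguments": {"motion": [{"translation": [0, 0, 0.2], "spin": 0}, {"translation": [0, 0, 0.08], "spin": 0}, {"translation": [0, 0, 0.04], "spin": 0}, {"translation": [0, 0, 0], "spin": 0}]}}

```text
t: 5.6
tool_pos: [0.3651, -0.0405, 0.0229]
tool_rot: [-0.0, -0.208, 0.978, -0.0]
ft_force: [-2.1, 0.6, 2.0]
width: 0.0106
finger_force: 51.2
```

Call:
{"name": "drive_tool", "arguments": {"motion": [{"translation": [0, 0, 0], "spin": 0}, {"translation": [0, 0, 0], "spin": 0}, {"translation": [0, 0, 0], "spin": 0}, {"translation": [0, 0, 0], "spin": 0}, {"translation": [0, 0, -0.3], "spin": 0}, {"translation": [0, 0, -0.8], "spin": 0}, {"translation": [0, 0, -0.9], "spin": 0}, {"translation": [0, 0, -0.9], "spin": 0}], "gripper": 0}}

```text
t: 6.4
tool_pos: [0.3644, -0.0403, 0.1686]
tool_rot: [-0.0, -0.208, 0.978, 0.0]
ft_force: [0.8, 0.1, -0.0]
width: 0.0856
finger_force: 0.0
```

Call:
{"name": "drive_tool", "arguments": {"motion": [{"translation": [-0.537, 0.638, -0.16], "spin": 0}, {"translation": [-0.537, 0.638, -0.16], "spin": 0}, {"translation": [-0.537, 0.638, -0.16], "spin": 0}, {"translation": [-0.537, 0.638, -0.16], "spin": 0}, {"translation": [-0.537, 0.638, -0.16], "spin": 0}, {"translation": [-0.537, 0.638, -0.16], "spin": 0}, {"translation": [-0.537, 0.638, -0.16], "spin": 0}, {"translation": [-0.537, 0.638, -0.16], "spin": 0}]}}

```text
t: 7.2
tool_pos: [0.4577, 0.2819, 0.2315]
tool_rot: [0.0, -0.208, 0.978, -0.0]
ft_force: [0.9, -0.4, -0.4]
width: 0.0854
finger_force: 0.0
```

Call:
{"name": "drive_tool", "arguments": {"motion": [{"translation": [-0.537, 0.638, -0.16], "spin": 0}, {"translation": [-0.537, 0.638, -0.16], "spin": 0}, {"translation": [0, 0, 0], "spin": 0}, {"translation": [0, 0, 0], "spin": 0}]}}

```text
t: 7.6
tool_pos: [0.4806, 0.3606, 0.2463]
tool_rot: [-0.001, -0.208, 0.978, -0.001]
ft_force: [-0.7, -0.6, 0.4]
width: 0.0854
finger_force: 0.0
```

Run:
```python
from h import *
import pickle
c=shot('wrist','pics/w2.png'); pickle.dump(c,open('w2.pkl','wb')); print(manip.observe()['tool_pos'])
```

```text
[0.48046846 0.3596766  0.24665432]
```

View pics/w2.png

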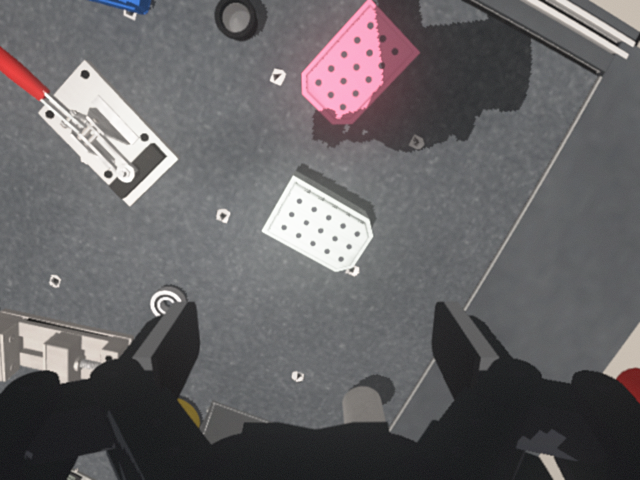

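The tall carrier is at (320,225), its chamfered end toward the image's right; pink look-alike at (360,60), loupe (238,18), bearing (168,303).

Run:
```python
from h import *
import pickle
np.set_printoptions(precision=1,suppress=True)
c=pickle.load(open('w2.pkl','rb'))
g=c['image'].min(2)
for thr in (130,160,190,215,235):
    k=mask(c,(250,165,385,285),thr,op=0); P=onz(c,k,.034); print(thr,rect(P),cv2.approxPolyDP(k.reshape(-1,1,2),3,True).reshape(-1,2).tolist())
# profile across the width through centre
for s in range(-40,41,2):
    pass
p0,p1=np.array([345,170.]),np.array([300,270.])
print([int(g[int(round(p[1])),int(round(p[0]))]) for p in [p0+(p1-p0)*i/60 for i in range(61)]])
cv2.imwrite('pics/w2c.png',cv2.resize(c['image'][160:285,250:390][:,:,::-1],None,fx=4.6,fy=4.6,interpolation=cv2.INTER_CUBIC))
```

```text
130 (array([515.4, 373.3]), 112.4601058959961, 82.29084777832031, 83.73184967041016) [[293, 174], [262, 225], [257, 220], [263, 219], [264, 210], [259, 207], [255, 218], [259, 234], [252, 237], [250, 228], [250, 237], [256, 240], [252, 244], [254, 249], [258, 246], [256, 236], [263, 233], [269, 237], [263, 237], [264, 249], [256, 250], [261, 254], [266, 249], [265, 258], [273, 252], [280, 255], [284, 248], [282, 256], [289, 253], [290, 259], [289, 247], [300, 264], [307, 257], [324, 266], [324, 270], [357, 275], [359, 267], [355, 264], [373, 237], [369, 219]]
160 (array([505.8, 379.7]), 100.08043670654297, 60.74840545654297, 83.82703399658203) [[293, 175], [261, 231], [334, 271], [345, 269], [346, 273], [356, 275], [358, 267], [354, 264], [372, 237], [369, 220]]
190 (array([505.7, 379.7]), 99.16451263427734, 60.04413604736328, 83.83702087402344) [[292, 176], [262, 231], [335, 271], [345, 269], [355, 275], [358, 267], [354, 264], [372, 237], [368, 219]]
215 (array([505.3, 376.1]), 91.62382507324219, 59.576171875, 83.87006378173828) [[293, 176], [262, 231], [333, 270], [347, 271], [372, 236], [368, 219]]
235 (array([505.4, 376.1]), 90.8376235961914, 58.9194221496582, 83.6408462524414) [[293, 176], [262, 230], [334, 270], [352, 266], [371, 237], [368, 220]]
[140, 120, 119, 117, 122, 125, 129, 128, 125, 90, 89, 89, 89, 92, 116, 117, 123, 223, 251, 224, 182, 240, 247, 247, 248, 248, 250, 249, 249, 249, 248, 248, 248, 248, 237, 204, 160, 245, 249, 248, 247, 249, 243, 130, 125, 181, 248, 248, 249, 243, 239, 245, 136, 132, 128, 127, 136, 127, 124, 125, 122]
```

View pics/w2c.png

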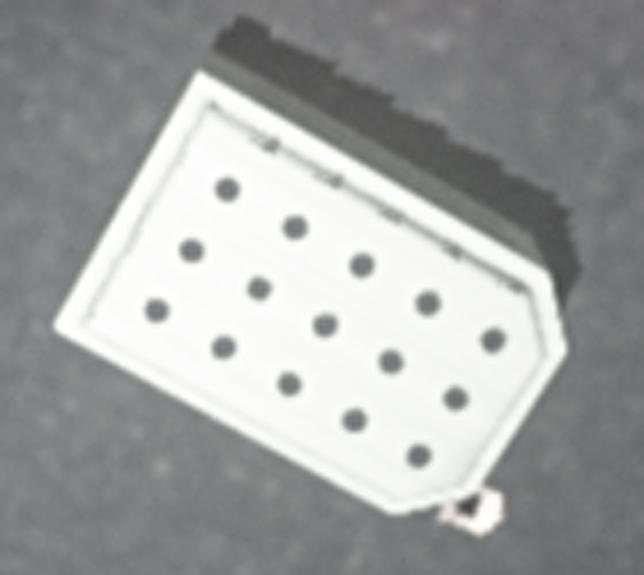

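Call:
{"name": "drive_tool", "arguments": {"motion": [{"translation": [-0.587, 0.098, 0], "spin": 0}, {"translation": [0, 0, 0.4], "spin": -0.149}, {"translation": [0, 0, 0.4], "spin": -0.149}, {"translation": [0, 0, 0.4], "spin": -0.149}, {"translation": [0, 0, 0.4], "spin": -0.149}, {"translation": [0, 0, 0.4], "spin": -0.149}, {"translation": [0, 0, 0.4], "spin": -0.149}, {"translation": [0, 0, 0.4], "spin": -0.149}]}}

```text
t: 8.45
tool_pos: [0.5054, 0.3746, 0.107]
tool_rot: [0.0, -0.669, 0.743, -0.0]
ft_force: [1.3, -0.1, -0.0]
width: 0.0853
finger_force: 0.0
```

Call:
{"name": "drive_tool", "arguments": {"motion": [{"translation": [0, 0, 0], "spin": 0}, {"translation": [0, 0, 0], "spin": 0}]}}

```text
t: 8.65
tool_pos: [0.5055, 0.3753, 0.1077]
tool_rot: [-0.0, -0.666, 0.746, -0.0]
ft_force: [-0.7, 1.0, 0.3]
width: 0.0854
finger_force: 0.0
```

Call:
{"name": "drive_tool", "arguments": {"motion": [{"translation": [0, 0, 0.9], "spin": 0}, {"translation": [0, 0, 0.7], "spin": 0}, {"translation": [0, 0, 0.35], "spin": 0}, {"translation": [0, 0, 0.15], "spin": 0}, {"translation": [0, 0, 0], "spin": 0}]}}

```text
t: 9.15
tool_pos: [0.5059, 0.3764, 0.0028]
tool_rot: [0.0, -0.667, 0.745, -0.0]
ft_force: [-0.8, 0.3, 0.7]
width: 0.0853
finger_force: 0.0
```

Call:
{"name": "drive_tool", "arguments": {"motion": [{"translation": [0, 0, 0], "spin": 0}, {"translation": [0, 0, 0], "spin": 0}, {"translation": [0, 0, 0], "spin": 0}, {"translation": [0, 0, 0], "spin": 0}, {"translation": [0, 0, 0], "spin": 0}], "gripper": 1, "squeeze": 60}}

```text
t: 9.65
tool_pos: [0.5072, 0.3777, 0.0054]
tool_rot: [0.003, -0.667, 0.745, -0.0]
ft_force: [0.2, 0.3, 6.6]
width: 0.0591
finger_force: 67.5
```

Call:
{"name": "drive_tool", "arguments": {"motion": [{"translation": [0, 0, -0.3], "spin": 0}, {"translation": [0, 0, -0.5], "spin": 0.149}, {"translation": [0, 0, -0.5], "spin": 0.149}, {"translation": [0, 0, -0.5], "spin": 0.149}, {"translation": [0, 0, -0.5], "spin": 0.149}, {"translation": [0, 0, -0.5], "spin": 0.149}, {"translation": [0, 0, -0.4], "spin": 0.149}, {"translation": [0, 0, -0.2], "spin": 0.148}]}}

```text
t: 10.45
tool_pos: [0.5061, 0.3768, 0.1757]
tool_rot: [0.002, -0.205, 0.979, 0.001]
ft_force: [0.3, 0.1, -1.8]
width: 0.0587
finger_force: 66.7
```

Call:
{"name": "drive_tool", "arguments": {"motion": [{"translation": [0.292, -0.815, 0], "spin": 0}, {"translation": [0.292, -0.815, 0], "spin": 0}, {"translation": [0.292, -0.815, 0], "spin": 0}, {"translation": [0.292, -0.815, 0], "spin": 0}, {"translation": [0.292, -0.815, 0], "spin": 0}, {"translation": [0.292, -0.815, 0], "spin": 0}, {"translation": [0.292, -0.815, 0], "spin": 0}, {"translation": [0.292, -0.815, 0], "spin": 0}]}}

```text
t: 11.25
tool_pos: [0.531, 0.0295, 0.1728]
tool_rot: [0.0, -0.208, 0.978, -0.0]
ft_force: [1.4, -0.2, -1.7]
width: 0.0589
finger_force: 66.7
```

Call:
{"name": "drive_tool", "arguments": {"motion": [{"translation": [0.292, -0.815, 0], "spin": 0}, {"translation": [0.292, -0.815, 0], "spin": 0}, {"translation": [0.292, -0.815, 0], "spin": 0}, {"translation": [0, 0, 0], "spin": 0}, {"translation": [0, 0, 0], "spin": 0}]}}

```text
t: 11.75
tool_pos: [0.5409, -0.0992, 0.1724]
tool_rot: [-0.0, -0.207, 0.978, 0.0]
ft_force: [0.9, 0.2, -2.1]
width: 0.059
finger_force: 66.7
```

Run:
```python
from h import *
import pickle
c=shot('wrist','pics/w3.png'); pickle.dump(c,open('w3.pkl','wb')); print(manip.observe()['tool_pos'],manip.observe()['tool_rot'])
```

```text
[ 0.54095395 -0.09811477  0.17241021] [-1.12923126e-04 -2.07715618e-01  9.78189143e-01  4.57444563e-04]
```

View pics/w3.png

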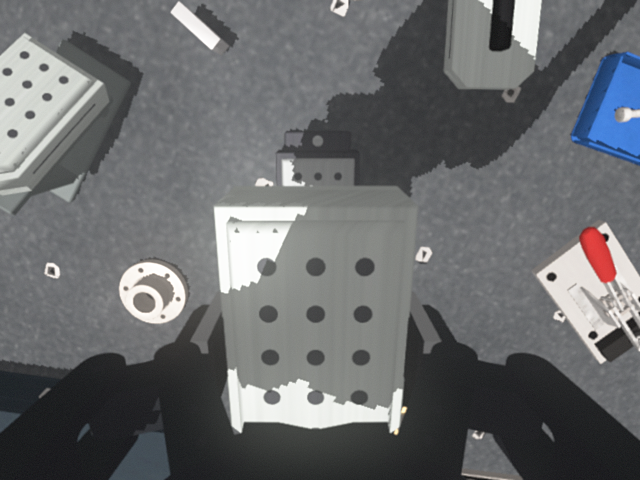

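The held carrier's square end spans u 215–414 at v≈205. The dock's square end is just visible beyond it, u 277–358 at v≈152. I'll check both against the tool frame.

Run:
```python
from h import *
import pickle
np.set_printoptions(precision=4,suppress=True)
c=pickle.load(open('w3.pkl','rb'))
g=c['image'].astype(int).mean(2)
for v in (142,154,158,164,170): print(v,g[v,268:300:1].astype(int).tolist(),g[v,345:366].astype(int).tolist())
print(g[125:190,340].astype(int).tolist())
print('carrier row',g[214,205:235].astype(int).tolist(),g[214,400:425].astype(int).tolist())
e=np.array([.5405,-.0984])
a=np.radians(24);x=np.array([np.cos(a),np.sin(a)]);y=np.array([-x[1],x[0]])
for z,ins in ((.026,0),(.026,.0042),(.033,.0065)):
  print(z,ins,proj(c,[[*(e-x*(.046-ins)+s*y*(.03-ins)),z] for s in(-1,1)]).round(1).tolist())
# carrier: shoulder z = TCP+.034-.004
t=manip.observe()['tool_pos'];z0=t[2]-.0035
for h,ins in ((0,0),(.034,0)):
  print('car',proj(c,[[*(t[:2]-x*(.046-ins)+s*y*(.03-ins)),z0+h] for s in(-1,1)]).round(1).tolist())
```

```text
142 [131, 132, 131, 128, 124, 123, 124, 121, 121, 123, 121, 121, 122, 124, 122, 118, 102, 101, 111, 118, 119, 119, 118, 117, 116, 113, 116, 118, 117, 118, 118, 114] [58, 57, 58, 59, 56, 56, 59, 64, 64, 64, 65, 64, 64, 65, 67, 67, 68, 67, 69, 67, 67]
154 [134, 131, 129, 131, 131, 132, 130, 120, 112, 119, 123, 125, 122, 120, 119, 119, 118, 120, 119, 119, 120, 119, 119, 119, 118, 106, 80, 68, 66, 66, 67, 67] [60, 60, 58, 61, 60, 59, 57, 56, 58, 59, 56, 56, 60, 54, 58, 66, 69, 67, 63, 64, 62]
158 [131, 127, 127, 128, 128, 130, 131, 128, 109, 119, 126, 125, 123, 125, 131, 124, 126, 127, 127, 136, 136, 135, 135, 133, 130, 127, 119, 106, 95, 91, 91, 92] [90, 86, 88, 90, 88, 87, 85, 87, 81, 69, 58, 56, 57, 57, 62, 65, 69, 67, 64, 67, 64]
164 [139, 143, 146, 148, 147, 147, 149, 136, 114, 125, 124, 124, 127, 152, 197, 231, 244, 244, 243, 241, 242, 243, 239, 209, 150, 128, 117, 116, 119, 120, 119, 120] [112, 110, 110, 112, 110, 111, 112, 108, 106, 88, 63, 58, 60, 59, 61, 66, 67, 68, 64, 65, 65]
170 [129, 131, 127, 127, 129, 131, 136, 129, 113, 123, 128, 125, 125, 146, 193, 229, 243, 243, 242, 2
[... 238 characters left out ...]
 61, 57, 57, 61, 59, 58, 54, 57, 58, 61, 61, 57, 66, 88, 108, 111, 110, 110, 112, 114, 113, 113, 114, 112, 115, 115, 114, 106, 90, 74, 65, 63, 68, 77, 90, 108, 114, 114, 115, 115, 117, 120, 122, 123, 122]
carrier row [130, 129, 128, 128, 129, 130, 128, 124, 138, 202, 249, 254, 253, 252, 253, 252, 253, 253, 253, 252, 252, 252, 252, 252, 252, 252, 253, 253, 253, 253] [128, 129, 130, 128, 125, 127, 127, 128, 127, 131, 131, 131, 132, 133, 132, 130, 125, 121, 115, 116, 115, 118, 119, 124, 123]
0.026 0 [[274.1, 152.2], [358.5, 152.0]]
0.026 0.0042 [[280.1, 158.1], [352.5, 157.9]]
0.033 0.0065 [[282.7, 162.5], [350.0, 162.3]]
car [[236.5, 191.3], [398.7, 190.8]]
car [[214.5, 213.8], [422.1, 213.2]]
```

Call:
{"name": "drive_tool", "arguments": {"motion": [{"translation": [0, 0, 0.9], "spin": 0}, {"translation": [0, 0, 0.8], "spin": 0}, {"translation": [0, 0, 0.6], "spin": 0}, {"translation": [0, 0, 0.24], "spin": 0}, {"translation": [0, 0, 0], "spin": 0}, {"translation": [0, 0, 0], "spin": 0}]}}

```text
t: 12.4
tool_pos: [0.5426, -0.0979, 0.0471]
tool_rot: [0.001, -0.209, 0.978, -0.001]
ft_force: [-0.1, 0.9, -2.1]
width: 0.0586
finger_force: 66.6
```

Call:
{"name": "drive_tool", "arguments": {"motion": [{"translation": [0, 0, 0.06], "spin": 0}, {"translation": [0, 0, 0.06], "spin": 0}, {"translation": [0, 0, 0.04], "spin": 0}, {"translation": [0, 0, 0], "spin": 0}]}}

```text
t: 12.8
tool_pos: [0.5413, -0.0983, 0.0374]
tool_rot: [0.0, -0.208, 0.978, 0.0]
ft_force: [-0.0, 0.1, -1.0]
width: 0.0586
finger_force: 66.6
```

Call:
{"name": "drive_tool", "arguments": {"motion": [{"translation": [0, 0, 0.03], "spin": 0}, {"translation": [0, 0, 0.03], "spin": 0}, {"translation": [0, 0, 0], "spin": 0}]}}

```text
t: 13.1
tool_pos: [0.5411, -0.0983, 0.034]
tool_rot: [-0.0, -0.208, 0.978, 0.0]
ft_force: [0.5, -0.4, -2.5]
width: 0.059
finger_force: 66.6
```

Call:
{"name": "drive_tool", "arguments": {"motion": [{"translation": [0, 0, 0.03], "spin": 0}, {"translation": [0, 0, 0.03], "spin": 0}, {"translation": [0, 0, 0], "spin": 0}]}}

```text
t: 13.4
tool_pos: [0.5414, -0.0983, 0.0315]
tool_rot: [0.0, -0.208, 0.978, -0.0]
ft_force: [-0.6, 0.1, -0.8]
width: 0.0591
finger_force: 66.7
```

Call:
{"name": "drive_tool", "arguments": {"motion": [{"translation": [0, 0, 0.03], "spin": 0}, {"translation": [0, 0, 0.03], "spin": 0}, {"translation": [0, 0, 0], "spin": 0}]}}

```text
t: 13.7
tool_pos: [0.5414, -0.0983, 0.0313]
tool_rot: [0.0, -0.208, 0.978, -0.0]
ft_force: [-6.8, 1.9, 12.4]
width: 0.0589
finger_force: 68.5
```

Call:
{"name": "drive_tool", "arguments": {"motion": [{"translation": [0, 0, 0], "spin": 0}, {"translation": [0, 0, 0], "spin": 0}, {"translation": [0, 0, 0], "spin": 0}, {"translation": [0, 0, 0], "spin": 0}, {"translation": [0, 0, -0.5], "spin": 0}, {"translation": [0, 0, -0.9], "spin": 0}, {"translation": [0, 0, -0.9], "spin": 0}, {"translation": [0, 0, -0.9], "spin": 0}], "gripper": 0}}

```text
t: 14.5
tool_pos: [0.541, -0.0982, 0.1895]
tool_rot: [-0.0, -0.208, 0.978, 0.0]
ft_force: [1.2, 0.5, 0.6]
width: 0.0855
finger_force: 0.0
```

Call:
{"name": "drive_tool", "arguments": {"motion": [{"translation": [0.352, -0.684, -0.24], "spin": 0}, {"translation": [0.352, -0.684, -0.24], "spin": 0}, {"translation": [0.352, -0.684, -0.24], "spin": 0}, {"translation": [0.352, -0.684, -0.24], "spin": 0}, {"translation": [0.352, -0.684, -0.24], "spin": 0}, {"translation": [0, 0, 0], "spin": 0.149}, {"translation": [0, 0, 0], "spin": 0.149}, {"translation": [0, 0, 0], "spin": 0.149}]}}

```text
t: 15.3
tool_pos: [0.5333, -0.2866, 0.2478]
tool_rot: [-0.001, 0.022, 1.0, -0.001]
ft_force: [1.3, -0.2, -0.3]
width: 0.0852
finger_force: 0.0
```

Call:
{"name": "drive_tool", "arguments": {"motion": [{"translation": [0, 0, 0], "spin": 0.149}, {"translation": [0, 0, 0], "spin": 0.085}, {"translation": [0, 0, 0], "spin": 0}, {"translation": [0, 0, 0], "spin": 0}]}}

```text
t: 15.7
tool_pos: [0.5334, -0.2859, 0.2479]
tool_rot: [-0.001, 0.134, 0.991, -0.001]
ft_force: [0.9, -1.1, 0.2]
width: 0.0853
finger_force: 0.0
```

Run:
```python
from h import *
import pickle
c=shot('wrist','pics/w4.png'); pickle.dump(c,open('w4.pkl','wb')); s=manip.observe();print(s['tool_pos'],s['tool_rot'],s['joint_pos'])
```

```text
[ 0.53343341 -0.285892    0.24799713] [-8.14932541e-04  1.34145303e-01  9.90960560e-01 -1.24146403e-03] [-0.58406019  0.20929513  1.19996922 -0.00298352  1.73271666 -1.88623479]
```

View pics/w4.png

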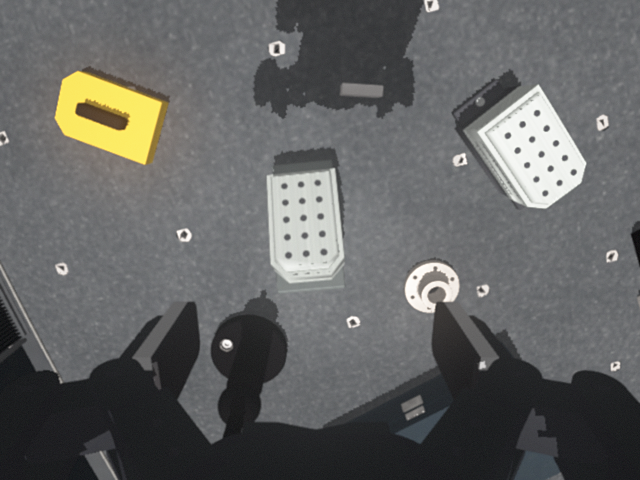

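The low carrier on the rest is at (306,225). Its long axis is nearly vertical in the image, with the upper chamfered end at the bottom. The stand is at (247,350) and the seated tall carrier at (530,145). The patch toward the robot, at the top centre, is free apart from the gauge block at (362,90).

Run:
```python
from h import *
import pickle
np.set_printoptions(precision=4,suppress=True)
c=pickle.load(open('w4.pkl','rb'))
g=c['image'].min(2)[165:270,268:345]
m=((g<110)*255).astype(np.uint8)
n,l,st,ce=cv2.connectedComponentsWithStats(m)
C=np.array([ce[i]+[268,165] for i in range(1,n) if 15<st[i,4]<120 and max(st[i,2:4])<14]);print(len(C),C.round(1).tolist())
if len(C)==15:
    C=C[np.argsort(C[:,1])].reshape(5,3,2)
    print('centre px',C.mean((0,1)))
    a=[]
    for r in C:
        r=r[np.argsort(r[:,0])]; P=onz(c,r[[0,2]],.072); d=P[1]-P[0]; a.append(np.degrees(np.arctan2(d[1],d[0])))
    print('width dir',a,'centre',onz(c,C.mean((0,1)),.072))
```

```text
15 [[300.5, 184.0], [317.1, 182.4], [283.9, 185.6], [318.7, 198.9], [301.8, 200.6], [284.9, 202.4], [320.0, 215.9], [302.9, 217.6], [286.0, 219.2], [321.8, 233.5], [304.2, 235.2], [286.8, 236.8], [323.2, 251.5], [305.8, 253.2], [288.0, 255.0]]
centre px [303.0358 218.125 ]
width dir [np.float64(80.05049067865451), np.float64(80.62268128177578), np.float64(80.30955980713517), np.float64(80.30762799157043), np.float64(80.62493917430172)] centre [[ 0.5404 -0.2987  0.072 ]]
```

Call:
{"name": "drive_tool", "arguments": {"motion": [{"translation": [-0.42, -0.19, 0], "spin": 0}, {"translation": [0, 0, 0.9], "spin": -0.101}, {"translation": [0, 0, 0.9], "spin": 0}, {"translation": [0, 0, 0.9], "spin": 0}, {"translation": [0, 0, 0.7], "spin": 0}, {"translation": [0, 0, 0.4], "spin": 0}, {"translation": [0, 0, 0.24], "spin": 0}, {"translation": [0, 0, 0], "spin": 0}]}}

```text
t: 16.55
tool_pos: [0.5497, -0.3005, 0.0442]
tool_rot: [-0.002, 0.084, 0.996, -0.0]
ft_force: [1.0, 0.3, -0.2]
width: 0.0854
finger_force: 0.0
```

Call:
{"name": "drive_tool", "arguments": {"motion": [{"translation": [0, 0, 0], "spin": 0}, {"translation": [0, 0, 0], "spin": 0}, {"translation": [0, 0, 0], "spin": 0}, {"translation": [0, 0, 0], "spin": 0}, {"translation": [0, 0, 0], "spin": 0}], "gripper": 1, "squeeze": 40}}

```text
t: 17.05
tool_pos: [0.5522, -0.3019, 0.0491]
tool_rot: [0.001, 0.085, 0.996, -0.002]
ft_force: [0.2, 1.2, 6.6]
width: 0.0592
finger_force: 45.8
```

Call:
{"name": "drive_tool", "arguments": {"motion": [{"translation": [0, 0, -0.3], "spin": 0}, {"translation": [0, 0, -0.6], "spin": 0}, {"translation": [0, 0, -0.7], "spin": 0}, {"translation": [0.893, -0.148, 0], "spin": 0}, {"translation": [0.893, -0.148, 0], "spin": 0}, {"translation": [0.893, -0.148, 0], "spin": 0}, {"translation": [0.893, -0.148, 0], "spin": 0}, {"translation": [0, 0, 0], "spin": 0}]}}

```text
t: 17.85
tool_pos: [0.3645, -0.2987, 0.1257]
tool_rot: [-0.003, 0.087, 0.996, -0.001]
ft_force: [0.8, -0.1, -1.1]
width: 0.0591
finger_force: 44.8
```

Call:
{"name": "drive_tool", "arguments": {"motion": [{"translation": [0, 0, 0.8], "spin": 0}, {"translation": [0, 0, 0.6], "spin": 0}, {"translation": [0, 0, 0.2], "spin": 0}, {"translation": [0, 0, 0], "spin": 0}], "gripper": 1, "squeeze": 22}}

```text
t: 18.25
tool_pos: [0.369, -0.2993, 0.0452]
tool_rot: [-0.002, 0.085, 0.996, 0.0]
ft_force: [0.6, 0.1, -1.1]
width: 0.0591
finger_force: 44.8
```

Run:
```python
from h import *
import pickle
c=shot('wrist','pics/w5.png'); pickle.dump(c,open('w5.pkl','wb'))
```

```text
(no output)
```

View pics/w5.png

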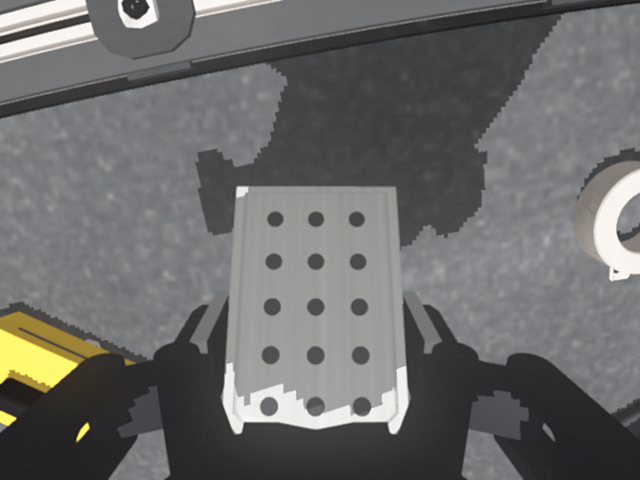

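The low carrier is held centred (315,300), still tilted, with its square end down and toward the robot over clear worktop. I'll lower it so the table levels it.

Call:
{"name": "drive_tool", "arguments": {"motion": [{"translation": [0, 0, 0.2], "spin": 0}, {"translation": [0, 0, 0.1], "spin": 0}, {"translation": [0, 0, 0.1], "spin": 0}, {"translation": [0, 0, 0.06], "spin": 0}, {"translation": [0, 0, 0], "spin": 0}]}}

```text
t: 18.8
tool_pos: [0.3704, -0.3006, 0.025]
tool_rot: [-0.0, 0.085, 0.996, -0.002]
ft_force: [0.8, 2.2, 4.4]
width: 0.0593
finger_force: 45.7
```

Call:
{"name": "drive_tool", "arguments": {"motion": [{"translation": [0, 0, 0.06], "spin": 0}, {"translation": [0, 0, 0.06], "spin": 0}, {"translation": [0, 0, 0], "spin": 0}]}}

```text
t: 19.1
tool_pos: [0.3737, -0.3012, 0.0219]
tool_rot: [0.004, 0.085, 0.996, -0.002]
ft_force: [4.8, 4.7, 13.6]
width: 0.0592
finger_force: 47.0
```

Call:
{"name": "drive_tool", "arguments": {"motion": [{"translation": [0, 0, 0.07], "spin": 0}, {"translation": [0, 0, 0.07], "spin": 0}, {"translation": [0, 0, 0], "spin": 0}], "squeeze": 20}}

```text
t: 19.4
tool_pos: [0.3773, -0.3023, 0.0171]
tool_rot: [0.008, 0.085, 0.996, -0.003]
ft_force: [10.8, 6.1, 16.5]
width: 0.0594
finger_force: 48.0
```

Call:
{"name": "drive_tool", "arguments": {"motion": [{"translation": [0, 0, 0.07], "spin": 0}, {"translation": [0, 0, 0.07], "spin": 0}, {"translation": [0, 0, 0], "spin": 0}]}}

```text
t: 19.7
tool_pos: [0.3792, -0.3038, 0.0112]
tool_rot: [0.01, 0.085, 0.996, -0.005]
ft_force: [11.6, 3.3, 16.7]
width: 0.0589
finger_force: 48.6
```

Call:
{"name": "drive_tool", "arguments": {"motion": [{"translation": [-0.1, 0, 0.07], "spin": 0}, {"translation": [-0.08, 0, 0.05], "spin": 0}, {"translation": [0, 0, 0], "spin": 0}]}}

```text
t: 20.0
tool_pos: [0.3838, -0.3045, 0.0023]
tool_rot: [0.005, 0.085, 0.996, -0.004]
ft_force: [6.7, 1.8, 11.4]
width: 0.0592
finger_force: 49.0
```

Run:
```python
from h import *
import pickle
np.set_printoptions(precision=4,suppress=True)
c=shot('wrist','pics/w6.png'); pickle.dump(c,open('w6.pkl','wb')); s=manip.observe();print(s)
g=c['image'].min(2)
m=np.zeros_like(g);m[180:440,225:410]=((g<95)*255)[180:440,225:410]
n,l,st,ce=cv2.connectedComponentsWithStats(m)
C=np.array([ce[i] for i in range(1,n) if 40<st[i,4]<500 and max(st[i,2:4])<26]);print(len(C),C.round(0).tolist())
```

```text
{'t': 20.05, 'joint_pos': array([-0.7869,  0.1136,  1.8201,  0.0007,  1.1948, -2.1878]), 'dq': array([-0.0035, -0.003 ,  0.0006,  0.0016, -0.003 ,  0.0002]), 'joint_torque': array([ -2.1958, -26.2719, -20.3255,  -1.5035,   0.6188,  -0.1908]), 'tool_pos': array([ 0.3838, -0.3046,  0.0024]), 'tool_rot': array([ 0.0052,  0.085 ,  0.9964, -0.004 ]), 'ft_force': array([ 6.1792,  1.8075, 11.4137]), 'moment': array([ 0.4293, -0.5703, -0.187 ]), 'finger_force': 48.92862495034933, 'width': 0.059149573236759095}
9 [[268.0, 238.0], [316.0, 239.0], [364.0, 239.0], [269.0, 288.0], [316.0, 288.0], [363.0, 288.0], [269.0, 335.0], [315.0, 335.0], [361.0, 336.0]]
```

Call:
{"name": "drive_tool", "arguments": {"motion": [{"translation": [0, 0, 0], "spin": 0}, {"translation": [0, 0, 0], "spin": 0}, {"translation": [0, 0, 0], "spin": 0}, {"translation": [0, 0, 0], "spin": 0}, {"translation": [0, 0, -0.6], "spin": 0}, {"translation": [0, 0, -0.9], "spin": 0}, {"translation": [0, 0, -0.9], "spin": 0}, {"translation": [0, 0, -0.9], "spin": 0}], "gripper": 0}}

```text
t: 20.85
tool_pos: [0.3782, -0.3011, 0.1636]
tool_rot: [-0.001, 0.085, 0.996, -0.001]
ft_force: [0.0, -0.8, 0.1]
width: 0.0855
finger_force: 0.0
```

Call:
{"name": "drive_tool", "arguments": {"motion": [{"translation": [0, 0, -0.8], "spin": 0}, {"translation": [0, 0, -0.7], "spin": 0}, {"translation": [0, 0, 0], "spin": 0}, {"translation": [0, 0, 0], "spin": 0}]}}

```text
t: 21.25
tool_pos: [0.379, -0.3015, 0.238]
tool_rot: [-0.0, 0.085, 0.996, -0.002]
ft_force: [0.0, 0.7, -1.7]
width: 0.0855
finger_force: 0.0
```

Run:
```python
from h import *
import pickle
np.set_printoptions(precision=4,suppress=True)
c=shot('wrist','pics/w7.png'); pickle.dump(c,open('w7.pkl','wb')); s=manip.observe();print(s['tool_pos'],s['tool_rot'])
for thr in (160,190,215):
    k=mask(c,(200,100,440,320),thr); P=onz(c,k,.024); print(thr,rect(P),cv2.approxPolyDP(k.reshape(-1,1,2),3,True).reshape(-1,2).tolist())
```

```text
[ 0.3785 -0.301   0.2364] [-0.0014  0.0848  0.9964 -0.0007]
160 (array([ 379.9061, -304.1566]), 92.23333740234375, 60.59791564941406, -9.998634338378906) [[281, 146], [281, 234], [294, 246], [333, 246], [346, 233], [348, 147], [337, 147], [336, 153], [335, 146], [316, 146], [314, 153], [313, 146], [305, 146], [302, 154], [301, 146], [293, 146], [291, 154], [290, 146]]
190 (array([ 380.0743, -304.2368]), 91.9662857055664, 59.90712356567383, -10.406532287597656) [[281, 146], [281, 233], [293, 245], [332, 246], [345, 234], [346, 199], [340, 196], [346, 195], [347, 161], [341, 160], [341, 154], [290, 154], [289, 146]]
215 (array([ 383.252, -304.783]), 85.32546997070312, 59.459083557128906, -10.07208251953125) [[281, 154], [282, 234], [291, 238], [294, 245], [333, 245], [335, 235], [325, 231], [339, 230], [339, 222], [345, 221], [345, 211], [340, 209], [346, 208], [346, 200], [328, 203], [329, 196], [340, 198], [340, 185], [328, 186], [326, 182], [341, 182], [347, 162], [341, 161], [341, 154]]
```

Call:
{"name": "drive_tool", "arguments": {"motion": [{"translation": [-0.036, -0.053, 0.9], "spin": 0}, {"translation": [0, 0, 0.9], "spin": 0}, {"translation": [0, 0, 0.9], "spin": 0}, {"translation": [0, 0, 0.9], "spin": 0}, {"translation": [0, 0, 0.6], "spin": 0}, {"translation": [0, 0, 0.3], "spin": 0}, {"translation": [0, 0, 0.2], "spin": 0}, {"translation": [0, 0, 0], "spin": 0}]}}

```text
t: 22.1
tool_pos: [0.3781, -0.303, -0.0003]
tool_rot: [-0.003, 0.085, 0.996, 0.001]
ft_force: [-0.0, 0.6, 0.0]
width: 0.0852
finger_force: 0.0
```

Call:
{"name": "drive_tool", "arguments": {"motion": [{"translation": [0, 0, 0], "spin": 0}, {"translation": [0, 0, 0], "spin": 0}, {"translation": [0, 0, 0], "spin": 0}, {"translation": [0, 0, 0], "spin": 0}, {"translation": [0, 0, 0], "spin": 0}], "gripper": 1, "squeeze": 60}}

```text
t: 22.6
tool_pos: [0.3809, -0.3057, 0.0042]
tool_rot: [0.001, 0.085, 0.996, -0.002]
ft_force: [0.2, -0.2, 5.8]
width: 0.0583
finger_force: 67.3
```

Call:
{"name": "drive_tool", "arguments": {"motion": [{"translation": [0, 0, -0.3], "spin": 0}, {"translation": [0, 0, -0.7], "spin": 0}, {"translation": [0, 0, -0.8], "spin": -0.148}, {"translation": [0, 0, -0.8], "spin": -0.148}, {"translation": [0, 0, -0.6], "spin": -0.147}, {"translation": [0, 0, -0.2], "spin": -0.147}, {"translation": [0, 0, 0], "spin": 0}, {"translation": [0, 0, 0], "spin": 0}]}}

```text
t: 23.4
tool_pos: [0.4136, -0.2619, 0.1698]
tool_rot: [-0.019, -0.174, 0.985, -0.017]
ft_force: [0.2, 0.0, -2.7]
width: 0.0584
finger_force: 66.5
```

Call:
{"name": "drive_tool", "arguments": {"motion": [{"translation": [-0.5, 0.31, 0], "spin": 0}, {"translation": [-0.5, 0.31, 0], "spin": 0}, {"translation": [-0.5, 0.31, 0], "spin": 0}, {"translation": [-0.5, 0.31, 0], "spin": 0}, {"translation": [-0.5, 0.31, 0], "spin": 0}, {"translation": [0, 0, 0], "spin": 0}, {"translation": [0, 0, 0], "spin": 0}]}}

```text
t: 24.1
tool_pos: [0.5037, -0.1481, 0.1614]
tool_rot: [-0.02, -0.172, 0.985, -0.016]
ft_force: [0.1, 0.0, -1.6]
width: 0.059
finger_force: 66.5
```

Run:
```python
from h import *
s=manip.observe();print(s['tool_pos'],s['tool_rot'],s['joint_pos'])
```

```text
[ 0.50374929 -0.14808877  0.16144163] [-0.02013787 -0.17241426  0.98468077 -0.01647969] [-0.36354034  0.07234948  1.52638748 -0.04892707  1.56063605 -2.28008322]
```

Spinning at that reach ran joint 6 into its limit. This left the tool tilted about 3° in the command, mostly pitch about the pad axis, which will level when it seats. I'll allow for the tilt by computing moves from the measured tool rotation.

```bash
cat >> h.py <<'E'
from scipy.spatial.transform import Rotation as Ro
def state(n=1):
    s=manip.observe();q=s['tool_rot'];return s['tool_pos'],Ro.from_quat([*q[1:],q[0]]).as_matrix()
def units(target,spin=0):
    "units of tool-frame shift (after spin) from the measured pose to target"
    p,R=state();R=R@Ro.from_rotvec([0,0,spin]).as_matrix()
    return R.T@(np.array(target)-p)/.05
E
python3 - <<'E'
from h import *
np.set_printoptions(precision=3,suppress=True)
p,R=state()
print(p,R,np.degrees(np.arctan2(R[1,0],R[0,0])))
print(units([.5412,-.0984,.13],-.073))
E
```

```text
[ 0.504 -0.148  0.161] [[-0.94  -0.34  -0.034]
 [-0.339  0.94  -0.039]
 [ 0.045 -0.026 -0.999]] -160.1699609632404
[-1.117  0.616  0.563]
```

Call:
{"name": "drive_tool", "arguments": {"motion": [{"translation": [0, 0, 0], "spin": -0.073}, {"translation": [-0.56, 0.308, 0.0], "spin": 0}, {"translation": [-0.557, 0.308, 0.263], "spin": 0}, {"translation": [0, 0, 0.3], "spin": 0}, {"translation": [0, 0, 0], "spin": 0}, {"translation": [0, 0, 0], "spin": 0}]}}

```text
t: 24.7
tool_pos: [0.541, -0.0993, 0.1309]
tool_rot: [-0.02, -0.207, 0.978, -0.016]
ft_force: [0.2, -0.4, -1.7]
width: 0.0587
finger_force: 66.4
```

Run:
```python
from h import *
np.set_printoptions(precision=4,suppress=True)
p,R=state()
print(p,R[:,2],np.degrees(np.arctan2(R[1,0],R[0,0]))%360)
print(units([.5412,-.0984,.080]))
```

```text
[ 0.541  -0.0993  0.1309] [-0.0331 -0.04   -0.9987] 203.92342666131356
[-0.0587  0.0391  1.0166]
```

Call:
{"name": "drive_tool", "arguments": {"motion": [{"translation": [-0.06, 0.04, 0.5], "spin": 0}, {"translation": [0, 0, 0.37], "spin": 0}, {"translation": [0, 0, 0.14], "spin": 0}, {"translation": [0, 0, 0], "spin": 0}, {"translation": [0, 0, 0], "spin": 0}]}}

```text
t: 25.2
tool_pos: [0.5432, -0.0977, 0.0825]
tool_rot: [-0.018, -0.208, 0.978, -0.017]
ft_force: [-0.6, -0.5, -1.1]
width: 0.0585
finger_force: 66.5
```

Run:
```python
from h import *
np.set_printoptions(precision=4,suppress=True)
P=[]
for i in range(2):
    c=shot('side' if i else 'wrist',f'pics/s8_{i}.png')
    p,R=state();P.append(p)
print(P,R[:,2],np.degrees(np.arctan2(R[1,0],R[0,0]))%360)
print(units([.5412,-.0984,.072]))
```

```text
[array([ 0.5435, -0.0976,  0.0828]), array([ 0.5436, -0.0975,  0.0829])] [-0.0276 -0.0406 -0.9988] 204.0051653258506
[0.0425 0.0082 0.2192]
```

Call:
{"name": "drive_tool", "arguments": {"motion": [{"translation": [0, 0, 0], "spin": 0}, {"translation": [0, 0, 0], "spin": 0}, {"translation": [0, 0, 0], "spin": 0}]}}

```text
t: 25.6
tool_pos: [0.5429, -0.0969, 0.0815]
tool_rot: [-0.019, -0.208, 0.978, -0.016]
ft_force: [-0.2, 0.3, -2.5]
width: 0.0582
finger_force: 66.5
```

Run:
```python
from h import *
np.set_printoptions(precision=4,suppress=True)
s=manip.observe();p,R=state();print(p,R[:,2],s['ft_force'],s['moment'],s['dq'])
print(units([.5412,-.0984,.076]))
```

```text
[ 0.5429 -0.0969  0.0815] [-0.0299 -0.0399 -0.9988] [-0.2418  0.2879 -2.5142] [-0.0265 -0.0916  0.0015] [ 0.0001  0.0052  0.0046 -0.0003 -0.0023  0.0004]
[ 0.0378 -0.0113  0.1126]
```

Call:
{"name": "drive_tool", "arguments": {"motion": [{"translation": [0.02, -0.01, 0.06], "spin": 0}, {"translation": [0.01, 0, 0.05], "spin": 0}, {"translation": [0, 0, 0], "spin": 0}, {"translation": [0, 0, 0], "spin": 0}, {"translation": [0, 0, 0], "spin": 0}]}}

```text
t: 26.1
tool_pos: [0.5414, -0.0982, 0.0757]
tool_rot: [-0.019, -0.208, 0.978, -0.016]
ft_force: [0.3, 0.8, -2.8]
width: 0.0585
finger_force: 66.5
```

Run:
```python
from h import *
np.set_printoptions(precision=4,suppress=True)
p,R=state();print(p,R[:,2]);print(units([.5412,-.0984,.072]))
```

```text
[ 0.5414 -0.0982  0.0757] [-0.0305 -0.0398 -0.9987]
[ 0.0014 -0.0005  0.0751]
```

Call:
{"name": "drive_tool", "arguments": {"motion": [{"translation": [-0.002, 0, 0.04], "spin": 0}, {"translation": [-0.002, 0.001, 0.04], "spin": 0}, {"translation": [0, 0, 0], "spin": 0}]}}

```text
t: 26.4
tool_pos: [0.5411, -0.0981, 0.0713]
tool_rot: [-0.019, -0.208, 0.978, -0.016]
ft_force: [-0.2, -0.1, -2.1]
width: 0.0588
finger_force: 66.5
```

Call:
{"name": "drive_tool", "arguments": {"motion": [{"translation": [-0.002, 0, 0.03], "spin": 0}, {"translation": [-0.002, 0.001, 0.03], "spin": 0}, {"translation": [0, 0, 0], "spin": 0}]}}

```text
t: 26.7
tool_pos: [0.5413, -0.0981, 0.0684]
tool_rot: [-0.019, -0.208, 0.978, -0.016]
ft_force: [-0.3, 0.8, -2.1]
width: 0.0586
finger_force: 66.5
```

Call:
{"name": "drive_tool", "arguments": {"motion": [{"translation": [-0.002, 0.001, 0.03], "spin": 0}, {"translation": [-0.002, 0, 0.03], "spin": 0}, {"translation": [0, 0, 0], "spin": 0}]}}

```text
t: 27.0
tool_pos: [0.5417, -0.0982, 0.0663]
tool_rot: [-0.019, -0.208, 0.978, -0.016]
ft_force: [-0.8, -0.2, 0.6]
width: 0.0584
finger_force: 66.7
```

Call:
{"name": "drive_tool", "arguments": {"motion": [{"translation": [-0.002, 0.001, 0.03], "spin": 0}, {"translation": [0, 0, 0], "spin": 0}]}}

```text
t: 27.2
tool_pos: [0.5418, -0.0981, 0.0658]
tool_rot: [-0.019, -0.208, 0.978, -0.016]
ft_force: [-4.2, -0.1, 5.8]
width: 0.0586
finger_force: 67.3
```

Call:
{"name": "drive_tool", "arguments": {"motion": [{"translation": [-0.002, 0.001, 0.03], "spin": 0}, {"translation": [0, 0, 0.02], "spin": 0}, {"translation": [0, 0, 0], "spin": 0}]}}

```text
t: 27.5
tool_pos: [0.542, -0.098, 0.0654]
tool_rot: [-0.018, -0.209, 0.978, -0.016]
ft_force: [-8.0, 0.5, 13.5]
width: 0.0585
finger_force: 68.3
```

Call:
{"name": "drive_tool", "arguments": {"motion": [{"translation": [0, 0, 0], "spin": 0}, {"translation": [0, 0, 0], "spin": 0}, {"translation": [0, 0, 0], "spin": 0}, {"translation": [0, 0, 0], "spin": 0}, {"translation": [0.013, -0.006, -0.3], "spin": 0}, {"translation": [0.04, -0.02, -0.9], "spin": 0}, {"translation": [0.04, -0.02, -0.9], "spin": 0}, {"translation": [0, 0, 0], "spin": 0}], "gripper": 0}}

```text
t: 28.3
tool_pos: [0.5457, -0.0992, 0.1765]
tool_rot: [-0.012, -0.208, 0.978, -0.02]
ft_force: [1.3, -0.4, 1.1]
width: 0.0854
finger_force: 0.0
```

Run:
```python
from h import *
np.set_printoptions(precision=4,suppress=True)
c=shot('wrist','pics/w9.png');p,R=state();print(p,R[:,2])
for thr in (150,190,215):
    k=mask(c,(180,60,460,320),thr); print(thr,cv2.approxPolyDP(k.reshape(-1,1,2),3,True).reshape(-1,2).tolist())
    for z in (.084,.088): print(z,rect(onz(c,k,z)))
a=np.radians(24);x=np.array([np.cos(a),np.sin(a)]);y=np.array([-x[1],x[0]]);e=np.array([.5412,-.0984])
g=c['image'].min(2);m=np.zeros_like(g);m[100:300,220:420]=((g<130)*255)[100:300,220:420]
n,l,st,ce=cv2.connectedComponentsWithStats(m)
C=np.array([ce[i] for i in range(1,n) if 25<st[i,4]<400 and max(st[i,2:4])<22]);print(len(C),C.round(1).tolist())
```

```text
[ 0.5442 -0.0987  0.1729] [-0.0198 -0.0426 -0.9989]
150 [[276, 228], [277, 286], [296, 304], [353, 304], [372, 287], [373, 222], [335, 225], [303, 220], [292, 229]]
0.084 (array([557.9857, -91.0978]), 60.52430725097656, 55.616302490234375, -65.4705753326416)
0.088 (array([556.6807, -91.6314]), 59.505287170410156, 54.68001174926758, -65.47061347961426)
190 [[276, 229], [278, 286], [296, 303], [352, 304], [371, 287], [371, 268], [363, 266], [365, 258], [372, 258], [373, 229], [366, 229], [365, 223], [335, 226], [303, 221], [292, 229]]
0.084 (array([558.3293, -90.999 ]), 59.84878921508789, 55.005393981933594, -65.79777717590332)
0.088 (array([557.0184, -91.5343]), 58.84115219116211, 54.079315185546875, -65.79780197143555)
215 [[277, 230], [278, 286], [296, 303], [353, 303], [364, 293], [365, 224], [337, 227], [304, 221], [294, 225], [293, 230]]
0.084 (array([558.8741, -93.314 ]), 54.836280822753906, 54.25367736816406, -65.1518497467041)
0.088 (array([557.5541, -93.8103]), 53.913047790527344, 53.340301513671875, -65.1518783569336)
10 [[251.5, 166.1], [264.0, 173.0], [300.4, 188.3], [324.5, 188.4], [348.8, 188.4], [259.4, 203.0], [300.6, 213.5], [324.4, 213.8], [348.7, 214.4], [274.2, 282.0]]
```

View pics/w9.png

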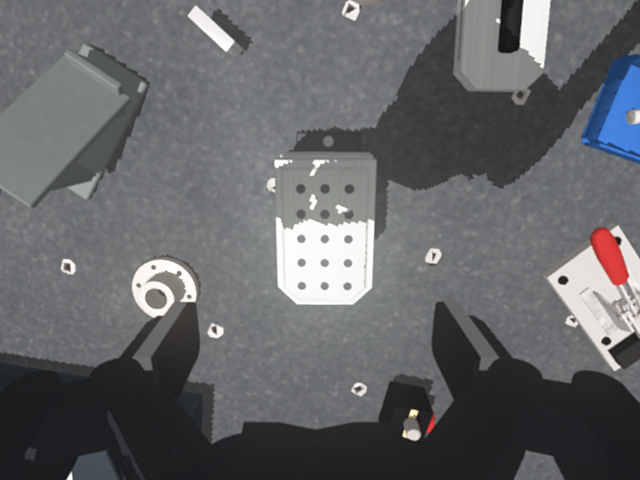

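The low carrier sits squarely on the tall one at (325,230), with the chamfers matched (bottom corners (277,286), (372,287)). The lid waits at (500,40), the flange and gauge block are untouched, and the rest is empty.

Run:
```python
from h import *
np.set_printoptions(precision=4,suppress=True)
c=shot('wrist');p,R=state();print(p,R[:,2],np.degrees(np.arctan2(R[1,0],R[0,0]))%360)
a=np.radians(24);x=np.array([np.cos(a),np.sin(a)]);y=np.array([-x[1],x[0]]);e=np.array([.5412,-.0984])
cor=[(-46,-30),(34,-30),(46,-18),(46,18),(34,30),(-46,30)]
print('pred',proj(c,[[*(e+x*u/1e3+y*v/1e3),.084] for u,v in cor]).round(1).tolist())
k=mask(c,(180,60,460,320),150);print(cv2.approxPolyDP(k.reshape(-1,1,2),3,True).reshape(-1,2).tolist())
print(units([.365,-.0405,.12]),units([.365,-.0405,.0235])-units([.365,-.0405,.12]))
```

```text
[ 0.5427 -0.0983  0.1698] [-0.0253 -0.0411 -0.9988] 204.0289447187058
pred [[271.2, 162.3], [274.6, 290.7], [293.9, 308.5], [350.5, 309.2], [370.2, 291.9], [375.1, 162.7]]
[[273, 232], [274, 289], [294, 309], [351, 309], [370, 292], [371, 226], [330, 228], [300, 224], [289, 233]]
[2.7329 2.5321 1.0378] [-0.077   0.0526  1.9277]
```

Call:
{"name": "drive_tool", "arguments": {"motion": [{"translation": [0.55, 0.505, 0], "spin": 0}, {"translation": [0.55, 0.505, 0], "spin": 0}, {"translation": [0.55, 0.505, 0.2], "spin": 0}, {"translation": [0.55, 0.505, 0.4], "spin": 0}, {"translation": [0.55, 0.505, 0.4], "spin": 0}, {"translation": [0, 0, 0], "spin": 0}, {"translation": [0, 0, 0], "spin": 0}, {"translation": [0, 0, 0], "spin": 0}]}}

```text
t: 29.2
tool_pos: [0.364, -0.041, 0.1206]
tool_rot: [-0.018, -0.208, 0.978, -0.017]
ft_force: [0.3, 0.5, 1.2]
width: 0.0854
finger_force: 0.0
```

Run:
```python
from h import *
np.set_printoptions(precision=4,suppress=True)
p,R=state();print(p,R[:,2],np.degrees(np.arctan2(R[1,0],R[0,0]))%360);print(units([.365,-.0405,.0235]))
```

```text
[ 0.364  -0.041   0.1206] [-0.029  -0.0402 -0.9988] 204.02891007061115
[-0.1062  0.0497  1.9383]
```

Call:
{"name": "drive_tool", "arguments": {"motion": [{"translation": [-0.05, 0.02, 0.8], "spin": 0}, {"translation": [-0.04, 0.02, 0.7], "spin": 0}, {"translation": [-0.01, 0.01, 0.3], "spin": 0}, {"translation": [0, 0, 0.11], "spin": 0}, {"translation": [0, 0, 0], "spin": 0}, {"translation": [0, 0, 0], "spin": 0}, {"translation": [0, 0, 0], "spin": 0}]}}

```text
t: 29.9
tool_pos: [0.3652, -0.0406, 0.0259]
tool_rot: [-0.018, -0.208, 0.978, -0.017]
ft_force: [-0.3, 0.5, -0.3]
width: 0.0854
finger_force: 0.0
```

Run:
```python
from h import *
np.set_printoptions(precision=4,suppress=True)
p,R=state();print(p,R[:,2]);print(units([.365,-.0405,.0235]))
```

```text
[ 0.3652 -0.0406  0.0259] [-0.0273 -0.0405 -0.9988]
[-0.0001  0.0046  0.0471]
```

Close and lift.

Call:
{"name": "drive_tool", "arguments": {"motion": [{"translation": [0, 0, 0.02], "spin": 0}, {"translation": [0, 0, 0], "spin": 0}, {"translation": [0, 0, 0], "spin": 0}, {"translation": [0, 0, 0], "spin": 0}, {"translation": [0, 0, 0], "spin": 0}, {"translation": [0, 0, 0], "spin": 0}, {"translation": [0, 0, 0], "spin": 0}, {"translation": [0, 0, 0], "spin": 0}], "gripper": 1, "squeeze": 50}}

```text
t: 30.7
tool_pos: [0.3637, -0.0404, 0.0236]
tool_rot: [-0.019, -0.208, 0.978, -0.016]
ft_force: [-0.6, -1.0, 3.9]
width: 0.0102
finger_force: 50.7
```

Call:
{"name": "drive_tool", "arguments": {"motion": [{"translation": [0, 0, -0.2], "spin": 0}, {"translation": [0, 0, -0.7], "spin": 0}, {"translation": [0, 0, -0.9], "spin": 0}, {"translation": [0, 0, -0.9], "spin": 0}, {"translation": [0, 0, -0.3], "spin": 0}, {"translation": [0, 0, 0], "spin": 0}, {"translation": [0, 0, 0], "spin": 0}]}}

```text
t: 31.4
tool_pos: [0.3676, -0.0341, 0.1724]
tool_rot: [-0.02, -0.208, 0.978, -0.016]
ft_force: [-0.5, -0.5, -2.4]
width: 0.0103
finger_force: 50.2
```

Run:
```python
from h import *
np.set_printoptions(precision=4,suppress=True)
p,R=state();print(p,R[:,2]);print(units([.5412,-.0984,.165]))
```

```text
[ 0.3676 -0.0341  0.1724] [-0.0317 -0.0394 -0.9987]
[-2.6515 -2.5883  0.0877]
```

Call:
{"name": "drive_tool", "arguments": {"motion": [{"translation": [-0.53, -0.517, 0], "spin": 0}, {"translation": [-0.53, -0.517, 0], "spin": 0}, {"translation": [-0.53, -0.517, 0], "spin": 0}, {"translation": [-0.53, -0.517, 0], "spin": 0}, {"translation": [-0.52, -0.517, 0], "spin": 0}, {"translation": [0, 0, 0.3], "spin": 0}, {"translation": [0, 0, 0.2], "spin": 0}, {"translation": [0, 0, 0], "spin": 0}]}}

```text
t: 32.2
tool_pos: [0.5374, -0.0987, 0.141]
tool_rot: [-0.023, -0.208, 0.978, -0.014]
ft_force: [-0.7, -0.4, -1.7]
width: 0.0101
finger_force: 50.2
```

Call:
{"name": "drive_tool", "arguments": {"motion": [{"translation": [0, 0, 0], "spin": 0}, {"translation": [0, 0, 0], "spin": 0}, {"translation": [0, 0, 0], "spin": 0}]}}

```text
t: 32.5
tool_pos: [0.5405, -0.0994, 0.1466]
tool_rot: [-0.018, -0.209, 0.978, -0.017]
ft_force: [0.2, -0.1, -0.8]
width: 0.0102
finger_force: 50.2
```

Run:
```python
from h import *
np.set_printoptions(precision=4,suppress=True)
c=shot('wrist','pics/w10.png');p,R=state();print(p,R[:,2],np.degrees(np.arctan2(R[1,0],R[0,0]))%360);print(units([.5405,-.0985,.118]))
```

```text
[ 0.5406 -0.0994  0.1466] [-0.0285 -0.0403 -0.9988] 204.04557769788366
[-0.0291  0.0324  0.57  ]
```

Call:
{"name": "drive_tool", "arguments": {"motion": [{"translation": [-0.02, 0.02, 0.3], "spin": 0}, {"translation": [-0.01, 0.01, 0.2], "spin": 0}, {"translation": [0, 0, 0.07], "spin": 0}, {"translation": [0, 0, 0], "spin": 0}, {"translation": [0, 0, 0], "spin": 0}, {"translation": [0, 0, 0], "spin": 0}, {"translation": [0, 0, 0], "spin": 0}]}}

```text
t: 33.25
tool_pos: [0.5408, -0.0988, 0.1174]
tool_rot: [-0.019, -0.208, 0.978, -0.017]
ft_force: [0.6, 0.7, -2.4]
width: 0.0105
finger_force: 50.2
```

Run:
```python
from h import *
np.set_printoptions(precision=4,suppress=True)
p,R=state();print(p,R[:,2],np.degrees(np.arctan2(R[1,0],R[0,0]))%360);print(units([.5405,-.0985,.1155]))
```

```text
[ 0.5408 -0.0988  0.1174] [-0.0294 -0.0401 -0.9988] 204.02901830807266
[0.0015 0.0092 0.0382]
```

Call:
{"name": "drive_tool", "arguments": {"motion": [{"translation": [-0.002, 0.005, 0.04], "spin": 0}, {"translation": [-0.002, 0.001, 0.04], "spin": 0}, {"translation": [0, 0, 0], "spin": 0}]}}

```text
t: 33.55
tool_pos: [0.5401, -0.0984, 0.1124]
tool_rot: [-0.019, -0.208, 0.978, -0.016]
ft_force: [0.1, 0.3, -1.6]
width: 0.0098
finger_force: 50.2
```

Call:
{"name": "drive_tool", "arguments": {"motion": [{"translation": [-0.002, 0.001, 0.03], "spin": 0}, {"translation": [-0.002, 0, 0.03], "spin": 0}, {"translation": [0, 0, 0], "spin": 0}]}}

```text
t: 33.85
tool_pos: [0.5402, -0.0984, 0.1095]
tool_rot: [-0.019, -0.208, 0.978, -0.016]
ft_force: [0.3, -0.4, -1.5]
width: 0.0102
finger_force: 50.2
```

Call:
{"name": "drive_tool", "arguments": {"motion": [{"translation": [-0.002, 0.001, 0.03], "spin": 0}, {"translation": [-0.002, 0, 0.03], "spin": 0}, {"translation": [0, 0, 0], "spin": 0}, {"translation": [0, 0, 0], "spin": 0}]}}

```text
t: 34.25
tool_pos: [0.5407, -0.0986, 0.1076]
tool_rot: [-0.019, -0.208, 0.978, -0.017]
ft_force: [-0.9, 0.4, 4.1]
width: 0.0103
finger_force: 50.8
```

Seated, at the predicted height of 0.1076. A small extra press, then release and lift clear.

Call:
{"name": "drive_tool", "arguments": {"motion": [{"translation": [0, 0, 0.03], "spin": 0}, {"translation": [0, 0, 0], "spin": 0}]}}

```text
t: 34.45
tool_pos: [0.5408, -0.0986, 0.1075]
tool_rot: [-0.018, -0.208, 0.978, -0.017]
ft_force: [-3.5, 1.5, 9.1]
width: 0.0104
finger_force: 51.5
```

Call:
{"name": "drive_tool", "arguments": {"motion": [{"translation": [0, 0, 0], "spin": 0}, {"translation": [0, 0, 0], "spin": 0}, {"translation": [0, 0, 0], "spin": 0}, {"translation": [0, 0, 0], "spin": 0}, {"translation": [0.013, -0.006, -0.3], "spin": 0}, {"translation": [0.04, -0.02, -0.9], "spin": 0}, {"translation": [0.04, -0.02, -0.9], "spin": 0}, {"translation": [0, 0, -0.4], "spin": 0}], "gripper": 0}}

```text
t: 35.25
tool_pos: [0.5427, -0.0981, 0.2372]
tool_rot: [-0.015, -0.208, 0.978, -0.018]
ft_force: [0.8, -0.1, 1.1]
width: 0.0857
finger_force: 0.0
```

Call:
{"name": "drive_tool", "arguments": {"motion": [{"translation": [0, 0, 0], "spin": 0}, {"translation": [0, 0, 0], "spin": 0}, {"translation": [0, 0, 0], "spin": 0}, {"translation": [0, 0, 0], "spin": 0}]}}

```text
t: 35.65
tool_pos: [0.5401, -0.0973, 0.2282]
tool_rot: [-0.021, -0.208, 0.978, -0.015]
ft_force: [-0.2, -1.2, -0.1]
width: 0.0853
finger_force: 0.0
```

Run:
```python
from h import *
np.set_printoptions(precision=4,suppress=True)
c=shot('wrist','pics/w11.png');p,R=state();print(p,manip.observe()['width'])
a=np.radians(24);x=np.array([np.cos(a),np.sin(a)]);y=np.array([-x[1],x[0]]);e=np.array([.5412,-.0984])
cor=[(-46,-30),(34,-30),(46,-18),(46,18),(34,30),(-46,30)]
for z in(.102,.106): print('pred',proj(c,[[*(e+x*u/1e3+y*v/1e3),z] for u,v in cor]).round(1).tolist())
for t in (150,200):
  k=mask(c,(180,60,460,330),t);print(cv2.approxPolyDP(k.reshape(-1,1,2),3,True).reshape(-1,2).tolist(),rect(onz(c,k,.102)))
# scene/side check of the others vs the start
import pickle
for n in('side','scene'):
  d=shot(n,f'pics/{n}9.png')['image'].astype(int);o=pickle.load(open(n+'0.pkl','rb'))['image'].astype(int)
  m=((abs(d-o).max(2)>60)*255).astype(np.uint8)
  N,l,st,ce=cv2.connectedComponentsWithStats(cv2.morphologyEx(m,cv2.MORPH_OPEN,np.ones((3,3),np.uint8)))
  print(n,[(ce[i].round().astype(int).tolist(),int(st[i,4])) for i in range(1,N) if st[i,4]>25])
```

```text
[ 0.5402 -0.0974  0.2285] 0.08596586047790244
pred [[272.9, 164.6], [275.6, 276.7], [292.4, 292.4], [341.9, 292.9], [359.0, 277.4], [362.2, 164.8]]
pred [[272.1, 165.0], [274.9, 278.7], [292.0, 294.6], [342.2, 295.0], [359.4, 279.4], [362.8, 165.3]]
[[274, 198], [275, 277], [292, 293], [343, 293], [359, 278], [360, 203], [328, 203], [326, 262], [313, 267], [308, 262], [308, 206]] (array([551.7405, -93.8469]), 69.78990173339844, 60.820255279541016, 24.29349136352539)
[[274, 200], [276, 277], [293, 293], [343, 292], [358, 278], [360, 204], [330, 204], [330, 252], [323, 267], [311, 267], [307, 208], [297, 207], [294, 201]] (array([552.4406, -93.5643]), 68.37203979492188, 59.74375915527344, 24.130849838256836)
side [([336, 103], 3382), ([289, 246], 7984), ([332, 135], 98), ([356, 173], 324), ([4, 165], 91), ([146, 364], 30319), ([263, 187], 705), ([7, 176], 29), ([265, 207], 33), ([233, 216], 31), ([337, 238], 733), ([237, 222], 40), ([406, 243], 594), ([178, 242], 635), ([176, 276], 759), ([200, 279], 37), ([98, 307], 29), ([259, 333], 52), ([230, 354], 27), ([178, 402], 29), ([307, 452], 861), ([256, 415], 41), ([302, 430], 355), ([259, 445], 55)]
scene [([13, 32], 1783), ([101, 122], 19151), ([325, 54], 8828), ([357, 148], 2234), ([34, 315], 11021), ([201, 226], 307), ([58, 242], 40), ([345, 244], 131), ([360, 246], 156), ([81, 271], 358), ([350, 269], 406), ([429, 283], 663), ([183, 305], 293), ([80, 310], 56), ([190, 325], 344), ([142, 324], 102), ([168, 359], 697), ([182, 390], 118), ([138, 420], 707), ([59, 430], 506), ([113, 442], 547)]
```

```bash
python3 -c "
from h import *
print(order.job_done())"
```

```text
the job is handed in; nothing more can be done
None
```

The stack is built and handed in at about 36 s: dock, tall carrier, low carrier, then lid, chamfers matched. The low carrier's and lid's corners match their seated positions to about 2 px, the stack is released, and nothing else on the worktop appears to have moved.

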